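# Hang a key carrier on the rail and push it along to the pointer

## Task

Pull the sheet-steel key carrier up out of its snap dock, hook it over the rail of the stand on the open stretch (the end without the strip above the rail) and let go of it so that it hangs there by both hooks. Then push it along the rail, under the strip, until its black finger tab is centred in line with the pointer, and leave it hanging there untouched. Leave the padlock, the lock cylinder and the remote where they are.

Things in the scene. Friction and masses are not known exactly. Their poses are not given: they have to be found in the camera images.
- key_carrier: Sheet-steel key carrier: upright plate 70 wide (y) x 3 thick (x) x 104 mm high, two brass key blanks on its front. Origin: underside, middle of the lower edge; z up, -x the front. A bead of 9 mm diameter, 31 mm long, runs along the middle of the lower edge. 0.12 kg. At the start it stands upright in the dock.
- tab (a point): Middle of the carrier's black finger tab, which stands out from the plate's front: at x = -28, y = 0, z = 82.5 mm of the carrier, same axes. The tab spans x = -1.5 to -41.5, is 10 mm thick in y, z = 65 to 100 mm.
- hook_seat (a point): Point between the carrier's two hooks where the rail's top comes to lie: x = 9, y = 0, z = 100 mm of the carrier, same axes. Hooks 12 mm wide at y = +-29 mm, behind the plate, open downward: inner gap x = 1.5 to 16.5, crown top z = 104; back lips reach down to z = 71, flaring back to x = 24.
- dock: Fixed snap dock, foot 64 (x) x 104 (y), 48 mm high. Origin: underside centre. The carrier stands in its slot, axes along the dock's, underside 6 mm above the table. Two sprung plungers hold its bead and give way to a straight upward pull of roughly 5 to 15 N; bead clear of them after 12 mm, plate clear of the slot after 50 mm.
- rail_stand: Fixed rail stand, foot 95 (x) x 410 (y) mm. Origin: underside, below the rail's middle; -x the front. Round rail, 10 mm diameter, along y at x = 0, z = 145 mm. End posts: inner faces at y = +-184, up to 163 high, x = -7 to 31. Round rest bar below it, 12 mm diameter, at x = 5.5, z = 55. A hung carrier has the stand's axes, tab to the front, its origin at about x = -10, z = 50 mm.
- rail_open (a point): Middle of the rail's open stretch, on top of the rail: x = 0, y = 107, z = 150 mm of the stand, same axes. The stretch is open from above from y = 30 to 184 mm.
- keeper (a point): Middle of the underside of the flat keeper strip over the rest of the rail: x = 17, y = -77, z = 158 mm of the stand. The strip spans x = -4 to 38, y = -184 to 30, z = 158 to 161 mm; a hung carrier passes below it but cannot be hooked or lifted off there.
- pointer: Fixed brass pointer, 22 mm wide, 5 mm high, on top of the keeper strip, its point to the front (-x). Origin: underside, middle of its width, above the rail; axes as the stand's. The carrier is to be centred at the pointer's y (tab and point in one line seen from above).
- padlock: Bystander: brass padlock lying flat, 42x67x17 mm, origin at its underside centre.
- lock_cylinder: Bystander: white round lock cylinder, 33x33x31 mm, upright, origin at its underside centre.
- remote: Bystander: black key remote, 36x66x14 mm, lying flat, origin at its underside centre.

How it is judged:
On the way:
1. the carrier hangs upright by both hooks on the open stretch of the rail, let go (z of key_carrier in the frame of rail_stand between 0.044 and 0.056 m and x of key_carrier in the frame of rail_stand between -0.016 and -0.003 m and angle between key_carrier's own z axis and vertical below 0.15 rad and angle between the y axis of key_carrier and the y axis of rail_stand, either way round below 0.15 rad and y of key_carrier in the frame of rail_stand between 0.04 and 0.16 m and contact force between each of the fingers, the arm and key_carrier below 0.05 N), for 0.2 s.
At the end, for the whole second after the job is handed in: The carrier hangs at rest by both hooks on the rail, upright and square to it (within 0.15 rad, height within 6 mm of its hung height), its finger tab within 8 mm of the pointer's line along the rail (z of key_carrier in the frame of rail_stand between 0.044 and 0.056 m and x of key_carrier in the frame of rail_stand between -0.016 and -0.003 m and angle between key_carrier's own z axis and vertical below 0.15 rad and angle between the y axis of key_carrier and the y axis of rail_stand, either way round below 0.15 rad and y of tab in the frame of pointer between -0.008 and 0.008 m and linear speed of key_carrier below 0.01 m/s); the robot touches nothing.
It fails at once if padlock, lock cylinder or remote moved more than 30 mm (distance of any of padlock, lock_cylinder, remote from where it was at the start of the episode above 0.03 m).
It also fails if it takes over 53 s, if anything falls off the work surface, if the arm or the gripper's body presses on something with over 40 N, if the wrist force passes 120 N, or if a joint passes its speed limit or range.

## Robot

A 7-joint arm with a two-finger parallel gripper is mounted at the origin on a cart in front of the work surface, level with it; the furniture and walls round the work are solid. World frame = base frame: x ahead of the robot, y to its left, z up, the work surface at z = 0. Lengths are in m, angles in rad, forces in N, time in s.
With the tool pointing down it reaches from about 0.425 to 0.95 m from the base axis. Payload 4.7 kg.
Tool frame: the origin (TCP) lies midway between the tips of the shut fingers; the grasp point (between the pads) lies 19 mm behind it; z points along the fingers, y is the line along which they close (so a half turn about z gives the same grasp; the last joint's range is limited). The gripper opens to 87 mm and grips with 3 to 60 N. Pads are 19 mm wide; open, the fingers measure 117 mm over their backs; the gripper's body (75 mm by 190 mm) begins 51 mm behind the grasp point.
Start: joints at [-1.131, 0.469, -0.049, 1.532, 0.024, 1.141, -0.082], TCP at [0.305, 0.602, 0.223] pointing down, gripper open.
Joint ranges: [-2.59, 2.59], [-0.33, 1.99], [-1.39, 1.29], [0.1, 2.45], [-1.04, 4.18], [0.21, 1.99], [-2.66, 2.66]. Speed limits (rad/s): [2.57, 2.57, 3.14, 3.14, 3.14, 3.14, 3.14].

## Interface

Orientations are given as a rotation vector (axis times angle).
In Python, from bench import manip, optics, workorder gives the robot as it stands.
- The arm moves only by the tool carry_out, never from a script. Its argument "deltas" is a list of rows, each an object with "angular": the turn, a rotation vector about the world's x, y, z scaled (see below), a list of three; "translation": the shift along the world's x, y, z scaled (see below), a list of three; "hand": the opening, from 0 (shut) to 1 (fully open). In form: [{"angular": [rx, ry, rz], "translation": [tx, ty, tz], "hand": hand}, ...]. A call has 1 to 12 rows; each row is the pose to reach, as a shift and turn from the pose commanded when the call began; what a row does not reach only later rows make up. The controller multiplies each number of a shift by 400 mm and each number of a turn by 2 rad. A row lasts 1/10 s, in which the tool goes at most 50 mm and 8.59 degrees, less where a joint would pass 70% of its speed; a pose out of reach is approached as far as the arm can. A call with a number of a shift or a turn outside -1 to 1 is refused whole. A call with a gripper value outside its range is refused whole. The fingers move at their own pace and stop on an object; the grip force is fixed at half the most. Time passes only in rows, so rows that repeat a pose let the fingers close. It gives the time, the measured TCP pose, the force, the opening and the grip force at its end, in the units of the state.
- manip.get_state(): the state, without advancing time (a new reading comes with each control period).
- optics.read_camera(name): name is "scene" or "top" or "wrist"; returns (picture, depth): 384x512x3 uint8, red, green, blue; 384x512 float32, m along the optical axis (not along the pixel's ray), 0 where there is no reading.
- optics.calibration(name): a dict with "fovy" (degrees; the focal length in pixels is half the picture's height over the tangent of half this angle, whatever the lens; pixels are square), "cx", "cy" (the principal point, pixels), "R" (3x3) and "t" (3): a world point X has camera coordinates R X + t. Camera axes: x right, y down, z forward; pixel columns grow to the right and rows downward; lengths in m; the calibration is good to about 2 mm. The wrist camera is an equidistant fisheye: a pixel r from the principal point sees the ray r / f radians off the axis. A picture is of the moment at which its call begins: read the wrist's pose just before it. calibration takes no time and is no camera call; for the wrist camera it gives the pose at the moment of the call.
- workorder.sign_off(): hands the job in; it is judged then, once.
The state is a dict: "time_s": time; "q": joint angles; "qvel": joint speeds; "joint_efforts": joint torques, N m; "tcp_pos": TCP position; "tool_rot": TCP orientation; "wrist_force": force on the tool from outside, world axes, zero at the start; "torque": the same for the moment, N m; "grip_width": finger opening in m; "grip_force": force on a finger pad.
Only numpy, scipy, OpenCV 4.12 (cv2) and the standard library are available. Lean on these libraries where they do the work, as an engineer would, in place of code of your own. Each camera call takes 0.05 s, during which the arm holds its last target. There are 200 camera calls.

## Working session

There is one attempt and no reset: what is moved stays moved. The work goes in short steps, Python scripts to look and compute and a tool call to move; the robot and the scene stay as the last step left them, time stands still between calls to the robot, and variables do not carry over. Pictures are saved under pics/ and viewed, at most 11 in all, crops included, and the job is handed in when it is done.

Besides the shell and the picture viewer there is one more tool, called after ">>>" as a command line: name --argument value ..., lists and objects as JSON in quotes. carry_out: Moves the arm, as the interface text tells. Its arguments: {"type":"object","properties":{"deltas":{"type":"array"}},"required":["deltas"]}

```bash
mkdir -p pics
cat > h.py <<'E'
import numpy as np, cv2
from bench import manip, optics, workorder
def cloud(name):
    im,d=optics.read_camera(name); c=optics.calibration(name)
    R=np.array(c["R"]);t=np.array(c["t"]);f=im.shape[0]/2/np.tan(np.radians(c["fovy"])/2)
    v,u=np.mgrid[:im.shape[0],:im.shape[1]]
    P=np.stack([(u-c["cx"])/f*d,(v-c["cy"])/f*d,d],-1)
    W=(P-t)@R; W[d==0]=np.nan
    return im,d,W,c
E
python3 - <<'E'
from h import *
for n in ("scene","top"):
    im,d,W,c=cloud(n); cv2.imwrite(f"pics/{n}0.png",im[...,::-1]); np.savez(f"{n}0.npz",im=im,d=d,W=W)
    print(n,-np.array(c["R"]).T@np.array(c["t"]),c["fovy"],np.array(c["R"]).round(3).tolist())
s=manip.get_state();print(s["time_s"],s["tcp_pos"],s["tool_rot"],s["grip_width"],s["wrist_force"])
E
```

```text
scene [-0.103802    0.48517097  0.44867379] 56.1633719265498 [[-0.594, -0.804, 0.016], [-0.325, 0.222, -0.919], [0.736, -0.552, -0.393]]
top [ 0.39151755 -0.00450709  1.0023803 ] 50.29071729500486 [[0.004, -1.0, -0.019], [-0.986, -0.0, -0.166], [0.166, 0.02, -0.986]]
0.1 [0.30471328 0.60170555 0.22159742] [-7.29555013e-01 -3.05532203e+00  2.73758130e-03] 0.0868872158675349 [ 0.53327588 -0.89203352 -0.75573681]
```

View pics/scene0.png

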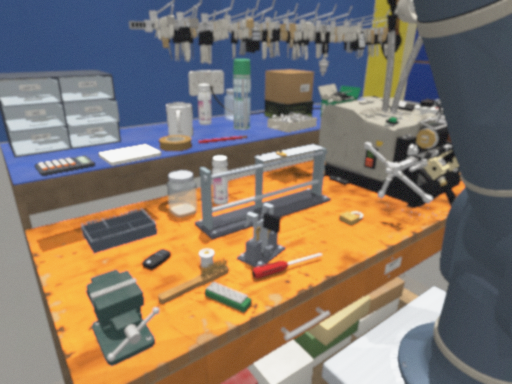

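View pics/top0.png

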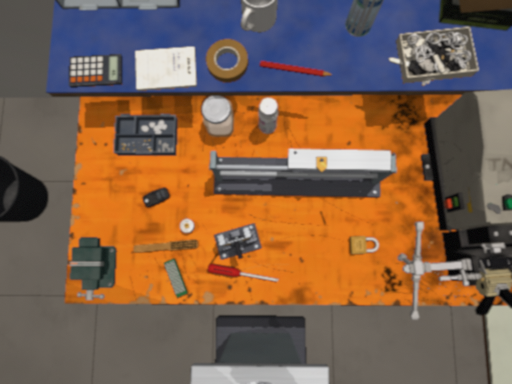

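The scene view shows the dock with the carrier at about (262,240) and the stand at (265,195). The top view shows the dock at (238,240), turned by about 15-20°, the strip at (342,160), the pointer at (322,163), and the padlock at (364,245). I'll measure these next.

Run:
```python
from h import *
z=np.load("top0.npz");im=z["im"];W=z["W"];d=z["d"]
hsv=cv2.cvtColor(im,cv2.COLOR_RGB2HSV)
print("nan frac",np.isnan(W).mean(), "table z",np.nanmedian(W[280:300,330:400,2]))
v,u=np.mgrid[:384,:512]
def rect(m,name):
    P=W[m];r=cv2.minAreaRect(P[:,:2].astype(np.float32)*1000);print(name,m.sum(),np.round(r[0],1),np.round(r[1],1),round(r[2],2),"z",np.round(np.nanpercentile(P[:,2],[5,50,95]),4))
box=lambda a,b,c,e:(u>=a)&(u<b)&(v>=c)&(v<e)
Z=W[...,2]
rect(box(280,400,140,180)&(Z>.152)&(Z<.170),"strip")
rect(box(200,395,145,200)&(Z>.005)&(Z<.03),"foot")
rect(box(200,290,140,180)&(Z>.135)&(Z<.157),"rail open")
yel=box(310,335,150,175)&(hsv[...,1]>120)
rect(yel,"pointer")
m=box(205,275,215,265)
rect(m&(Z>.03)&(Z<.056),"dock top"); rect(m&(Z>.012)&(Z<.13),"dock all"); rect(m&(Z>.085)&(Z<.13),"carrier top")
print(np.nanmax(Z[m]))
cv2.imwrite("pics/crop.png",np.hstack([cv2.resize(im[215:265,205:275],(560,400),interpolation=cv2.INTER_CUBIC)])[...,::-1])
# heights grid
for vv in range(220,262,3): print(vv,(Z[vv,208:268:3]*1000).round().tolist())
s=np.load("scene0.npz")["im"]
cv2.imwrite("pics/crop2.png",cv2.resize(s[140:275,190:340],(750,600),interpolation=cv2.INTER_CUBIC)[...,::-1][:600])
```

```text
nan frac 0.0038503011067708335 table z 0.0004237799905911593
strip 2110 [ 599.4 -167. ] [244.4  49.2] 88.94 z [0.1586 0.1614 0.1653]
foot 3801 [608.5 -95.6] [126.2 467. ] 0.34 z [0.0072 0.0104 0.0136]
rail open 361 [601.1  20.6] [ 36.1 169. ] 0.21 z [0.1445 0.1494 0.1527]
pointer 103 [ 589.8 -129.5] [17.2 28.6] 87.62 z [0.1641 0.1664 0.1692]
dock top 174 [437.6  52.5] [25.4 90.6] 16.12 z [0.0427 0.0479 0.051 ]
dock all 580 [424.1  66.2] [ 67.8 124.2] 14.9 z [0.0185 0.051  0.1115]
carrier top 233 [426.  49.] [62.7 69.9] 16.15 z [0.0886 0.1078 0.1121]
0.11420311372561365
220 [0.0, -2.0, 2.0, -3.0, 1.0, -0.0, 0.0, 1.0, 1.0, -1.0, 4.0, -0.0, 1.0, -1.0, 2.0, -2.0, 0.0, -4.0, 2.0, 1.0]
223 [2.0, -0.0, -2.0, 0.0, -2.0, 2.0, -0.0, -3.0, 2.0, nan, -2.0, 1.0, -0.0, -1.0, -1.0, 5.0, -2.0, 0.0, 4.0, 2.0]
226 [-2.0, -2.0, 1.0, -0.0, 2.0, -1.0, -2.0, 0.0, 1.0, 2.0, 0.0, -1.0, 7.0, 80.0, 10.0, 3.0, 1.0, 1.0, 1.0, -2.0]
229 [-0.0, 2.0, -2.0, -1.0, 1.0, 0.0, 2.0, -1.0, 6.0, 6.0, 8.0, 8.0, 111.0, 110.0, 9.0, 5.0, 4.0, 0.0, -2.0, -0.0]
232 [nan, -2.0, -0.0, -1.0, -3.0, 9.0, 7.0, 6.0, 26.0, 27.0, 28.0, 
[... 411 characters left out ...]
0]
244 [-1.0, -0.0, -0.0, 8.0, 111.0, 112.0, 79.0, 71.0, 7.0, 109.0, 108.0, 3.0, 8.0, 6.0, 7.0, 3.0, 7.0, 7.0, 0.0, 4.0]
247 [-1.0, -0.0, -0.0, -1.0, 48.0, 47.0, 49.0, 49.0, 7.0, 106.0, 105.0, 25.0, 16.0, 6.0, 7.0, 7.0, 11.0, 10.0, -2.0, 0.0]
250 [1.0, 1.0, 2.0, 1.0, 46.0, 30.0, 9.0, 5.0, 5.0, 5.0, 105.0, 81.0, 7.0, 8.0, 9.0, 3.0, -1.0, -0.0, 1.0, 0.0]
253 [-3.0, -0.0, -5.0, -1.0, 10.0, 5.0, 5.0, 6.0, 9.0, 5.0, 105.0, 102.0, 6.0, 1.0, 2.0, -1.0, 1.0, 1.0, 0.0, -1.0]
256 [-0.0, 2.0, 4.0, 2.0, 5.0, 10.0, 7.0, 6.0, 3.0, 1.0, 104.0, 107.0, -1.0, -1.0, 1.0, -2.0, -2.0, 0.0, -2.0, -2.0]
259 [-0.0, 1.0, -5.0, -0.0, 1.0, 6.0, 2.0, 0.0, -1.0, 1.0, -2.0, -1.0, 2.0, 1.0, -0.0, -0.0, 1.0, 1.0, 1.0, 3.0]
```

View pics/crop.png

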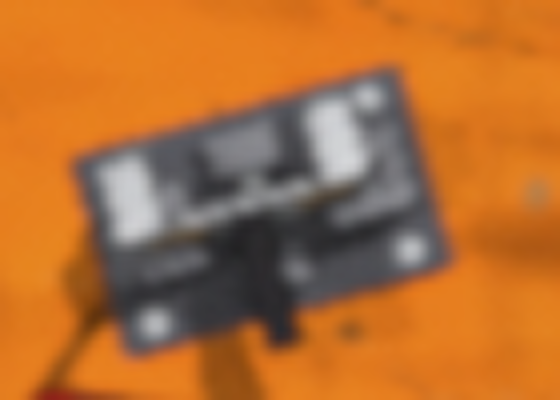

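View pics/crop2.png

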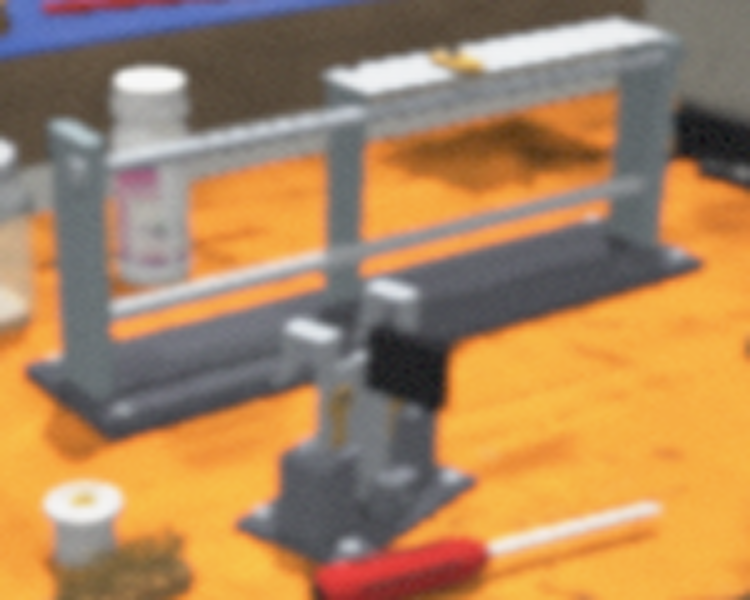

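The crops show the foot corners in the top view at about (215,235), (255,223.5), (261,248) and (221,259). The tab points towards the robot, and the crowns of both hooks are visible. Next I'll cast rays onto planes of known height.

```bash
cat >> h.py <<'E'
def cast(px,zp,c,f=None):
    R=np.array(c["R"]);t=np.array(c["t"]);f=192/np.tan(np.radians(c["fovy"])/2)
    px=np.atleast_2d(np.asarray(px,float)); r=np.c_[(px[:,0]-c["cx"])/f,(px[:,1]-c["cy"])/f,np.ones(len(px))]@R
    o=-R.T@t; return o+r*((zp-o[2])/r[:,2])[:,None]
def big(m):
    n,l,s,_=cv2.connectedComponentsWithStats(m.astype(np.uint8)); return l==1+np.argmax(s[1:,4])
def mrect(m,zp,c):
    v,u=np.nonzero(m); P=cast(np.c_[u,v],zp,c)[:,:2]*1000
    r=cv2.minAreaRect(P.astype(np.float32)); return P.mean(0).round(1),np.round(r[0],1),np.round(r[1],1),round(r[2],2)
E
python3 - <<'E'
from h import *
z=np.load("top0.npz");im=z["im"];W=z["W"];c=optics.calibration("top");Z=W[...,2]
hsv=cv2.cvtColor(im,cv2.COLOR_RGB2HSV);S,V=hsv[...,1].astype(int),hsv[...,2].astype(int)
v,u=np.mgrid[:384,:512];box=lambda a,b,cc,e:(u>=a)&(u<b)&(v>=cc)&(v<e)
print("strip",mrect(big(box(280,402,140,180)&(V>170)&(S<60)),.161,c))
print("pointer",mrect(big(box(310,335,150,178)&(S>110)),.166,c))
foot=big(box(200,395,170,205)&(hsv[...,0]>25)|box(200,395,170,205)&(S<100))
print("foot lower part",mrect(foot,.010,c))
# front edge of foot
for uu in (225,260,300,340,370):
    col=np.nonzero(S[175:210,uu]>150)[0]; print(uu,175+col[0],cast([uu,175+col[0]-.5],.010,c)[0][:2].round(4))
print("dock foot corners",cast([[215,235],[255,223.5],[261.25,247.75],[221.25,259]],.007,c)[:,:2].round(4).tolist())
b=box(205,275,215,265)
tab=big(b&(V<45)&(Z>.09)); print("tab",tab.sum(),mrect(tab,.106,c),np.nanmedian(W[tab],0))
for n,bb in (("hookL",box(214,227,232,249)),("hookR",box(241,253,225,240))):
    m=big(bb&(V>150)&(S<80)); print(n,m.sum(),mrect(m,.110,c),np.nanmedian(W[m],0))
# rail line: open stretch by depth
m=box(225,285,145,180)&(Z>.142)&(Z<.153); P=W[m]; print("rail",m.sum(),np.polyfit(P[:,1],P[:,0],1),P[:,2].mean(),P[:,0].std())
E
```

```text
strip (array([ 603. , -171.9]), array([ 602.6, -169.2]), array([216.2,  41.1]), 88.95)
pointer (array([ 590.8, -129.5]), array([ 590.6, -129.6]), array([16.7, 30.2]), 88.72)
foot lower part (array([ 582.4, -101. ]), array([ 580. , -108.4]), array([447.3,  65. ]), 89.95)
225 194 [0.5534 0.0845]
260 195 [ 0.5509 -0.0017]
300 196 [ 0.5485 -0.0997]
340 196 [ 0.5485 -0.1974]
370 197 [ 0.5461 -0.2703]
dock foot corners [[0.4517, 0.1075], [0.4799, 0.0104], [0.4214, -0.0048], [0.3943, 0.0914]]
tab 21 (array([423.7,  48.8]), array([422.1,  48. ]), array([13. ,  8.7]), 0.62) [0.42407886 0.05002591 0.1062744 ]
hookL 55 (array([435.9,  82.7]), array([435.8,  82.7]), array([19.6, 13.1]), 1.02) [0.43676494 0.08264365 0.11023462]
hookR 62 (array([453.2,  26.4]), array([453.4,  23.8]), array([21.3, 19.3]), 18.88) [0.45403813 0.02624061 0.1106919 ]
rail 276 [0.01549304 0.58779685] 0.1492845577698738 0.0029031885369857854
```

The measurements agree with the sizes given: hook spacing 58.9 mm against 58, strip 216x41 mm against 214x42.
- **Carrier:** origin about (0.436, 0.052), yaw 16.2°.
- **Stand:** origin about (0.587, -0.092), yaw -1.05°.
- **Pointer:** y about -0.1295 in the world.

I'll move to above the tab.

>>> carry_out --deltas '[{"angular":[0,0,0.04],"translation":[0.02,-0.08,0],"hand":1},{"angular":[0,0,0.08],"translation":[0.04,-0.16,0],"hand":1},{"angular":[0,0,0.12],"translation":[0.06,-0.25,0],"hand":1},{"angular":[0,0,0.16],"translation":[0.08,-0.34,0],"hand":1},{"angular":[0,0,0.2],"translation":[0.1,-0.43,0],"hand":1},{"angular":[0,0,0.24],"translation":[0.12,-0.52,0],"hand":1},{"angular":[0,0,0.28],"translation":[0.14,-0.61,0],"hand":1},{"angular":[0,0,0.32],"translation":[0.16,-0.7,0],"hand":1},{"angular":[0,0,0.35],"translation":[0.18,-0.79,0],"hand":1},{"angular":[0,0,0.376],"translation":[0.2,-0.85,0],"hand":1},{"angular":[0,0,0.376],"translation":[0.2,-0.85,0],"hand":1}]'

```text
time_s: 1.2
tcp_pos: [0.386, 0.2581, 0.2223]
tool_rot: [0.434, -3.111, 0.003]
wrist_force: [0.6, 0.6, -0.4]
grip_width: 0.0873
grip_force: 0.0
```

>>> carry_out --deltas '[{"angular":[0,0,0],"translation":[0.01,-0.07,0],"hand":1},{"angular":[0,0,0],"translation":[0.03,-0.17,0],"hand":1},{"angular":[0,0,0],"translation":[0.05,-0.27,-0.02],"hand":1},{"angular":[0,0,0],"translation":[0.07,-0.37,-0.04],"hand":1},{"angular":[0,0,0],"translation":[0.085,-0.46,-0.06],"hand":1},{"angular":[0,0,0],"translation":[0.093,-0.52,-0.08],"hand":1},{"angular":[0,0,0],"translation":[0.093,-0.525,-0.08],"hand":1},{"angular":[0,0,0],"translation":[0.093,-0.525,-0.08],"hand":1},{"angular":[0,0,0],"translation":[0.093,-0.525,-0.08],"hand":1}]'

```text
time_s: 2.1
tcp_pos: [0.4223, 0.054, 0.1908]
tool_rot: [-0.447, 3.109, 0.001]
wrist_force: [-0.5, -0.5, 0.9]
grip_width: 0.0872
grip_force: 0.0
```

Run:
```python
from h import *
from scipy.spatial.transform import Rotation as Ro
s=manip.get_state();print(s["tcp_pos"].round(4) if hasattr(s["tcp_pos"],'round') else s["tcp_pos"],Ro.from_rotvec(s["tool_rot"]).as_matrix().round(4).tolist(),np.round(s["q"],3))
im,d=optics.read_camera("wrist");cv2.imwrite("pics/w1.png",im[...,::-1])
```

```text
[0.4223 0.054  0.1908] [[-0.9595, -0.2819, 0.0004], [-0.2819, 0.9595, 0.0007], [-0.0006, 0.0006, -1.0]] [-0.347  0.091  0.129  2.135 -0.016  0.916  1.648]
```

View pics/w1.png

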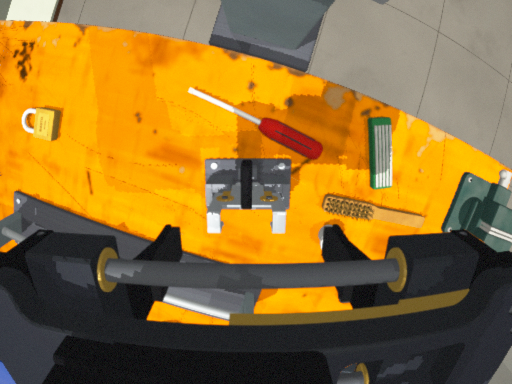

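The wrist view shows the tab at about (247,183) and the hooks level at (215,222) and (279,222), so the yaw matches. I'll refine the position with the fisheye calibration.

```bash
cat >> h.py <<'E'
def wcast(px,zp,c):
    R=np.array(c["R"]);t=np.array(c["t"]);f=192/np.tan(np.radians(c["fovy"])/2)
    p=np.atleast_2d(np.asarray(px,float))-[c["cx"],c["cy"]];r=np.hypot(*p.T);th=r/f
    ray=np.c_[p/np.maximum(r,1e-9)[:,None]*np.sin(th)[:,None],np.cos(th)]@R
    o=-R.T@t; return o+ray*((zp-o[2])/ray[:,2])[:,None]
E
python3 - <<'E'
from h import *
c=optics.calibration("wrist"); im,d=optics.read_camera("wrist"); s=manip.get_state()
hsv=cv2.cvtColor(im,cv2.COLOR_RGB2HSV);S,V=hsv[...,1].astype(int),hsv[...,2].astype(int)
v,u=np.mgrid[:384,:512];box=lambda a,b,cc,e:(u>=a)&(u<b)&(v>=cc)&(v<e)
def rep(n,m,zp):
    vv,uu=np.nonzero(m);P=wcast(np.c_[uu,vv],zp,c)*1000;r=cv2.minAreaRect(P[:,:2].astype(np.float32));print(n,m.sum(),P[:,:2].mean(0).round(1),np.round(r[0],1),np.round(r[1],1),round(r[2],1))
    return P[:,:2].mean(0)
rep("tab",big(box(235,262,155,215)&(V<50)),.106)
a=rep("hl",big(box(203,226,208,236)&(V>140)&(S<60)),.110);b=rep("hr",big(box(268,290,208,236)&(V>140)&(S<60)),.110)
print((a+b)/2,b-a,s["tcp_pos"],c["fovy"],c["cx"],c["cy"])
E
```

```text
tab 515 [410.1  45.2] [410.7  44.9] [41.9  9.4] 16.3
hl 271 [451.3  27. ] [451.3  27. ] [19.2 11.8] 16.7
hr 286 [434.4  82. ] [434.6  81.7] [20.1 12.3] 15.9
[442.85813155  54.51521507] [-16.94386492  55.03147554] [0.42228801 0.05384704 0.19083251] 65.70646984690485 251.5395845895853 193.4660735385156
```

>>> carry_out --deltas '[{"angular":[0,0,0],"translation":[-0.006,-0.0155,0],"hand":1},{"angular":[0,0,0],"translation":[-0.006,-0.0155,-0.04],"hand":1},{"angular":[0,0,0],"translation":[-0.006,-0.0155,-0.09],"hand":1},{"angular":[0,0,0],"translation":[-0.006,-0.0155,-0.14],"hand":1},{"angular":[0,0,0],"translation":[-0.006,-0.0155,-0.19],"hand":1},{"angular":[0,0,0],"translation":[-0.006,-0.0155,-0.24],"hand":1},{"angular":[0,0,0],"translation":[-0.006,-0.0155,-0.28],"hand":1},{"angular":[0,0,0],"translation":[-0.006,-0.0155,-0.3],"hand":1},{"angular":[0,0,0],"translation":[-0.006,-0.0155,-0.3],"hand":1},{"angular":[0,0,0],"translation":[-0.006,-0.0155,-0.3],"hand":1}]'

```text
time_s: 3.2
tcp_pos: [0.4201, 0.0461, 0.071]
tool_rot: [-0.443, 3.109, 0.0]
wrist_force: [-0.3, 0.2, -0.9]
grip_width: 0.0868
grip_force: 0.0
```

Run:
```python
from h import *
s=manip.get_state();print(s["tcp_pos"],s["tool_rot"],s["q"],s["wrist_force"])
im,d=optics.read_camera("wrist");cv2.imwrite("pics/w2.png",im[...,::-1])
```

```text
[0.42014001 0.04611831 0.07103537] [-4.43471295e-01  3.10942008e+00  1.99257349e-04] [-0.31609332  0.28278234  0.12445531  2.2593031  -0.06138084  0.6017465
  1.70819098] [-0.30048406  0.23336353 -0.90103895]
```

View pics/w2.png

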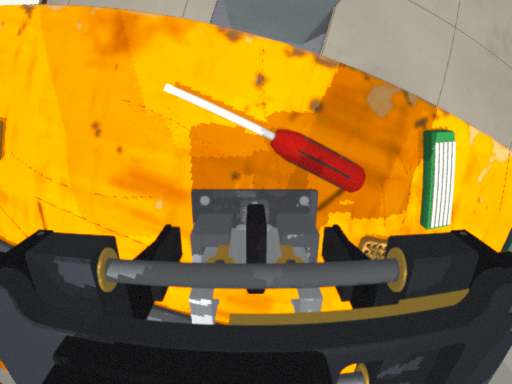

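The tab at (257,250) lies midway between the fingers, whose inner edges are at 181 and 326. I'll close on it.

>>> carry_out --deltas '[{"angular":[0,0,0],"translation":[0,0,0],"hand":0},{"angular":[0,0,0],"translation":[0,0,0],"hand":0},{"angular":[0,0,0],"translation":[0,0,0],"hand":0},{"angular":[0,0,0],"translation":[0,0,0],"hand":0},{"angular":[0,0,0],"translation":[0,0,0],"hand":0},{"angular":[0,0,0],"translation":[0,0,0],"hand":0},{"angular":[0,0,0],"translation":[0,0,0],"hand":0},{"angular":[0,0,0],"translation":[0,0,0],"hand":0},{"angular":[0,0,0],"translation":[0,0,0],"hand":0},{"angular":[0,0,0],"translation":[0,0,0],"hand":0}]'

```text
time_s: 4.25
tcp_pos: [0.4198, 0.046, 0.0706]
tool_rot: [0.443, -3.11, -0.0]
wrist_force: [0.1, -0.3, 0.7]
grip_width: 0.0148
grip_force: 0.0
```

>>> carry_out --deltas '[{"angular":[0,0,0],"translation":[0,0,0],"hand":0},{"angular":[0,0,0],"translation":[0,0,0],"hand":0},{"angular":[0,0,0],"translation":[0,0,0],"hand":0},{"angular":[0,0,0],"translation":[0,0,0.005],"hand":0},{"angular":[0,0,0],"translation":[0,0,0.01],"hand":0},{"angular":[0,0,0],"translation":[0,0,0.015],"hand":0},{"angular":[0,0,0],"translation":[0,0,0.02],"hand":0},{"angular":[0,0,0],"translation":[0,0,0.025],"hand":0},{"angular":[0,0,0],"translation":[0,0,0.03],"hand":0},{"angular":[0,0,0],"translation":[0,0,0.035],"hand":0}]'

```text
time_s: 5.25
tcp_pos: [0.4196, 0.0459, 0.0848]
tool_rot: [0.443, -3.11, -0.0]
wrist_force: [-0.4, -0.3, -1.1]
grip_width: 0.0097
grip_force: 30.0
```

>>> carry_out --deltas '[{"angular":[0,0,0],"translation":[0,0,0.02],"hand":0},{"angular":[0,0,0],"translation":[0,0,0.04],"hand":0},{"angular":[0,0,0],"translation":[0,0,0.07],"hand":0},{"angular":[0,0,0],"translation":[0,0,0.1],"hand":0},{"angular":[0,0,0],"translation":[0,0,0.14],"hand":0},{"angular":[0,0,0],"translation":[0,0,0.18],"hand":0},{"angular":[0,0,0],"translation":[0,0,0.22],"hand":0},{"angular":[0,0,0],"translation":[0,0,0.26],"hand":0},{"angular":[0,0,0],"translation":[0,0,0.26],"hand":0},{"angular":[0,0,0],"translation":[0,0,0.26],"hand":0}]'

```text
time_s: 6.25
tcp_pos: [0.4196, 0.046, 0.1887]
tool_rot: [-0.443, 3.11, 0.0]
wrist_force: [0.0, -0.3, -2.1]
grip_width: 0.0097
grip_force: 30.0
```

Run:
```python
from h import *
s=manip.get_state();print(s["tcp_pos"],s["tool_rot"],s["wrist_force"],s["grip_width"])
im,d,W,c=cloud("scene");np.savez("scene1.npz",im=im,d=d,W=W)
cv2.imwrite("pics/s1.png",cv2.resize(im[100:260,180:380],(800,600),interpolation=cv2.INTER_CUBIC)[...,::-1])
```

```text
[0.419563   0.0459536  0.18870571] [-4.43329703e-01  3.10971400e+00  2.56985016e-04] [ 0.04312668 -0.27794059 -2.13503754] 0.009734157134041799
```

View pics/s1.png

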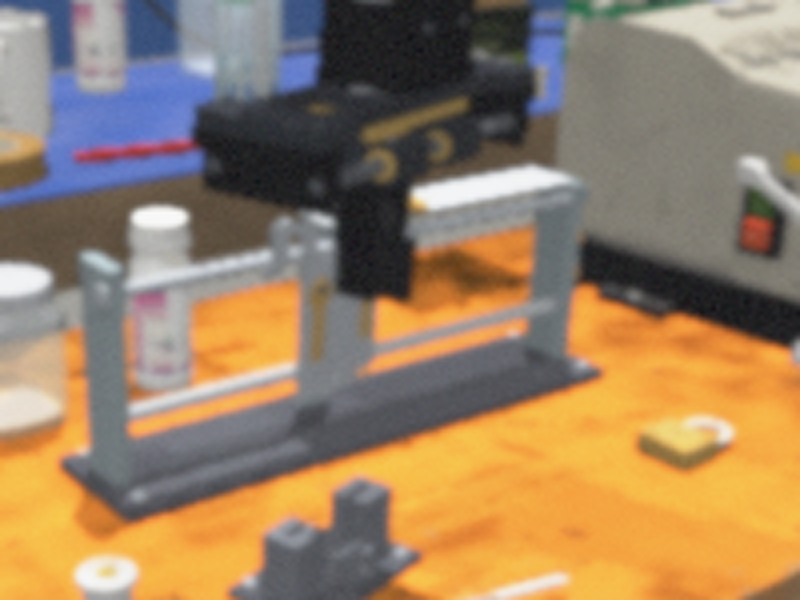

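The carrier is held upright and the dock is empty. Next I'll measure its pose in the grip from the scene depth.

Run:
```python
from h import *
z=np.load("scene1.npz");W=z["W"];im=z["im"]
v,u=np.mgrid[:384,:512]
m=(W[...,0]>.37)&(W[...,0]<.475)&(W[...,1]>0)&(W[...,1]<.11)&(W[...,2]>.10)&(W[...,2]<.26)&(u>240)&(u<300)
R=np.array([[.9595,-.282],[.282,.9595]])
s=manip.get_state();L=(W[...,:2]-np.array(s["tcp_pos"])[:2])@R*1000  # carrier axes rel TCP
zz=W[...,2]*1000
for y0 in range(-40,45,8):
    k=m&(L[...,1]>=y0)&(L[...,1]<y0+8)
    if k.sum()>5: print(y0,k.sum(),"z",np.percentile(zz[k],[2,98]).round(),"x",np.percentile(L[k][:,0],[5,25,50,75,95]).round(1))
pl=m&(zz<175)&(L[...,0]>5)&(L[...,0]<25); A=np.c_[zz[pl]-160,L[pl][:,1],np.ones(pl.sum())]
print("plate x=a*z+b*y+c",np.linalg.lstsq(A,L[pl][:,0],rcond=None)[0],pl.sum(),np.percentile(L[pl][:,1],[1,99]))
# lower edge from pixel rows
for uu in range(255,275,3):
    k=np.nonzero(pl[:,uu])[0]; 
    if len(k): print(uu,k.max(),zz[k.max(),uu].round(1),L[k.max(),uu].round(1))
hk=m&(L[...,1]>20)&(L[...,1]<40); print("hook ztop",np.sort(zz[hk])[-15:].round(1))
```

```text
-32 32 z [127. 199.] x [15.5 17.1 17.5 18.  18.6]
-24 49 z [129. 243.] x [-9.9 15.  16.4 17.8 18.6]
-16 92 z [133. 244.] x [-10.6  -9.8   7.7  17.5  18.3]
-8 114 z [127. 243.] x [-23.5  -7.7   0.1  17.3  18.4]
0 202 z [129. 224.] x [-23.9 -20.  -13.   15.6  18. ]
8 232 z [128. 246.] x [-10.5  -8.4   4.6  16.2  18. ]
16 231 z [131. 249.] x [-10.2  -5.9   2.6  14.8  18.1]
24 162 z [131. 252.] x [13.5 15.6 16.8 18.6 35. ]
32 170 z [132. 255.] x [-6.3 16.9 18.2 26.5 36.8]
plate x=a*z+b*y+c [-2.84804889e-02  8.45045739e-03  1.69570975e+01] 418 [-32.01033709  36.26664354]
255 207 126.8 [18.5 30.4]
258 205 128.6 [17.3 21.8]
261 205 126.8 [14.5 14.9]
264 203 126.5 [15.7  2.4]
267 202 125.7 [14.7 -7.2]
270 198 127.7 [ 19.1 -24.8]
273 190 143.7 [ 18.4 -34.2]
hook ztop [253.4 253.4 253.4 253.4 254.1 254.4 254.5 254.9 255.  255.  255.5 256.
 256.7 257.3 257.5]
```

The carrier origin is about 18 mm ahead of the TCP and 64.5 mm below it, with no slip. I'll square up in front of the open stretch. The lips will be above the rail and the bead below it.

>>> carry_out --deltas '[{"angular":[0,0,-0.02],"translation":[0.02,-0.01,-0.005],"hand":0},{"angular":[0,0,-0.045],"translation":[0.055,-0.025,-0.012],"hand":0},{"angular":[0,0,-0.075],"translation":[0.1,-0.045,-0.02],"hand":0},{"angular":[0,0,-0.105],"translation":[0.15,-0.065,-0.03],"hand":0},{"angular":[0,0,-0.13],"translation":[0.2,-0.085,-0.04],"hand":0},{"angular":[0,0,-0.148],"translation":[0.235,-0.1,-0.047],"hand":0},{"angular":[0,0,-0.1523],"translation":[0.25,-0.106,-0.048],"hand":0},{"angular":[0,0,-0.1523],"translation":[0.25,-0.106,-0.048],"hand":0},{"angular":[0,0,-0.1523],"translation":[0.25,-0.106,-0.048],"hand":0}]'

```text
time_s: 7.2
tcp_pos: [0.5191, 0.0038, 0.1691]
tool_rot: [-0.033, -3.14, -0.0]
wrist_force: [0.3, -0.2, -1.7]
grip_width: 0.0097
grip_force: 30.0
```

Run:
```python
from h import *
from scipy.spatial.transform import Rotation as Ro
s=manip.get_state();print(s["tcp_pos"],Ro.from_rotvec(s["tool_rot"]).as_matrix()[:,1],s["wrist_force"])
im,d,W,c=cloud("scene");np.savez("scene2.npz",im=im,d=d,W=W)
cv2.imwrite("pics/s2.png",cv2.resize(im[110:240,190:350],(738,600),interpolation=cv2.INTER_CUBIC)[...,::-1])
a=np.radians(-1.05);R=np.array([[np.cos(a),-np.sin(a)],[np.sin(a),np.cos(a)]])
L=(W[...,:2]-np.array(s["tcp_pos"])[:2])@R*1000; zz=W[...,2]*1000
v,u=np.mgrid[:384,:512]
m=(abs(L[...,1])<40)&(L[...,0]>10)&(L[...,0]<28)&(zz>98)&(zz<155)
for a,b in ((100,115),(115,130),(130,145)):
    k=m&(zz>a)&(zz<b); print("plate",a,k.sum(),np.percentile(L[k],[5,25,50,75],axis=0).round(1).tolist())
print("zmin",np.sort(zz[m])[:10].round(1))
k=(abs(L[...,1]-70)<60)&(L[...,1]>42)&(L[...,0]>40)&(L[...,0]<75)&(zz>141)&(zz<152)
print("rail",k.sum(),np.percentile(L[k][:,0],[5,50,95]).round(1),np.polyfit(L[k][:,1],L[k][:,0],1))
k=(L[...,1]>20)&(L[...,1]<40)&(L[...,0]>10)&(L[...,0]<50)&(zz>170)&(zz<225)
print("hook",np.percentile(L[k],[5,50,95],axis=0).round(1).tolist(),np.sort(zz[k])[-8:].round(1))
```

```text
[0.51910581 0.00384065 0.16911298] [2.10158721e-02 9.99779121e-01 2.05560655e-04] [ 0.32883848 -0.21172461 -1.71958704]
plate 100 89 [[14.1, -27.0], [15.6, -9.7], [16.6, 4.6], [17.9, 16.5]]
plate 115 136 [[15.2, -29.2], [16.3, -14.2], [17.3, 3.7], [18.0, 21.1]]
plate 130 142 [[13.7, -28.7], [15.0, -14.5], [16.3, 3.6], [17.2, 21.9]]
zmin [103.3 103.5 104.3 104.4 105.2 105.6 105.6 105.8 106.2 106.5]
rail 98 [61.5 64.8 71.8] [-1.90033816e-02  6.70395446e+01]
hook [[13.0, 22.5], [17.1, 31.6], [36.7, 36.8]] [206.8 206.9 207.2 207.2 207.2 207.3 207.3 223.7]
```

View pics/s2.png

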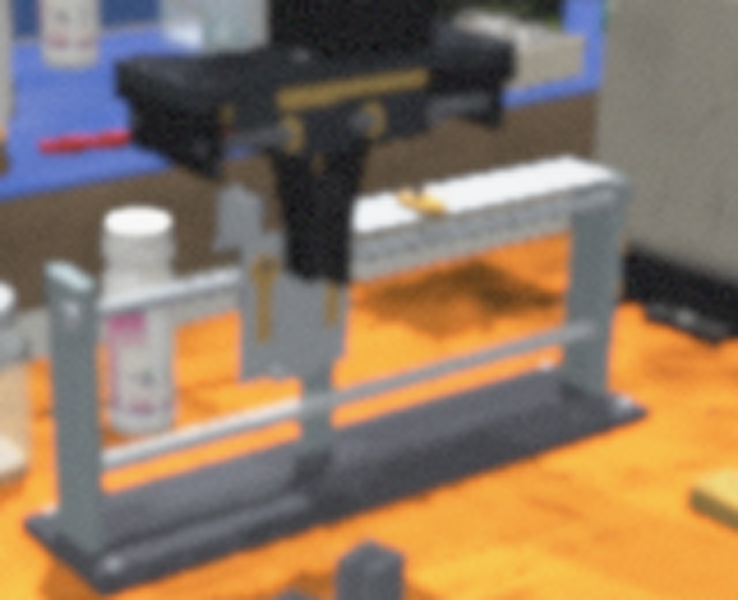

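The rail centre is about 69.3 mm ahead of the TCP. Moving 41 mm forward puts it in the hook gap, at carrier x of about 10. Then I'll lower partway.

>>> carry_out --deltas '[{"angular":[0,0,0],"translation":[0.03,0,0],"hand":0},{"angular":[0,0,0],"translation":[0.06,0,0],"hand":0},{"angular":[0,0,0],"translation":[0.09,0,0],"hand":0},{"angular":[0,0,0],"translation":[0.102,0,0],"hand":0},{"angular":[0,0,0],"translation":[0.102,0,0],"hand":0},{"angular":[0,0,0],"translation":[0.102,0,0],"hand":0},{"angular":[0,0,0],"translation":[0.102,0,-0.015],"hand":0},{"angular":[0,0,0],"translation":[0.102,0,-0.03],"hand":0},{"angular":[0,0,0],"translation":[0.102,0,-0.045],"hand":0},{"angular":[0,0,0],"translation":[0.102,0,-0.06],"hand":0},{"angular":[0,0,0],"translation":[0.102,0,-0.07],"hand":0},{"angular":[0,0,0],"translation":[0.102,0,-0.07],"hand":0}]'

```text
time_s: 8.45
tcp_pos: [0.56, 0.0036, 0.1406]
tool_rot: [-0.034, -3.14, 0.0]
wrist_force: [-0.6, -0.1, -1.0]
grip_width: 0.0096
grip_force: 30.0
```

Run:
```python
from h import *
s=manip.get_state();print(s["tcp_pos"],s["wrist_force"],s["torque"])
im,d,W,c=cloud("scene")
cv2.imwrite("pics/s3.png",cv2.resize(im[120:220,195:330],(800,592),interpolation=cv2.INTER_CUBIC)[...,::-1])
```

```text
[0.56002243 0.0035634  0.14056927] [-0.64283745 -0.10017843 -0.97266818] [0.06488456 0.079246   0.05176557]
```

View pics/s3.png

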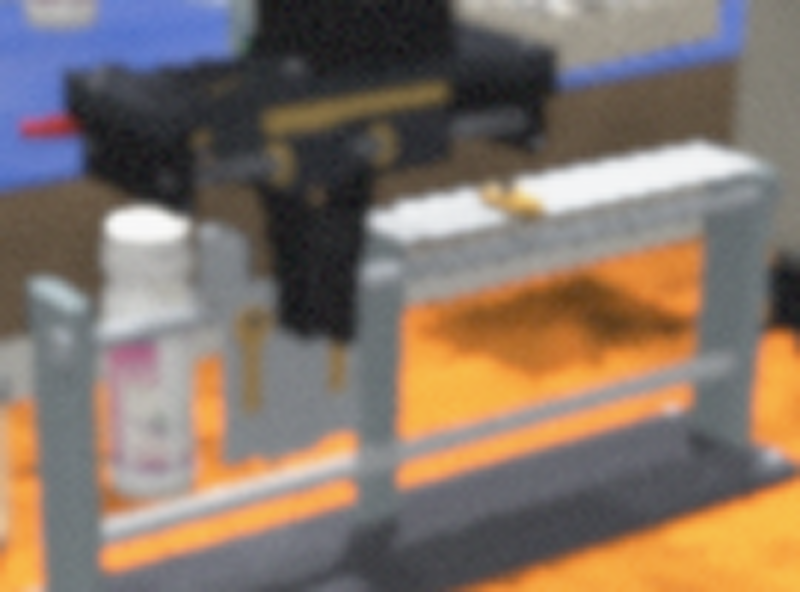

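The plate hangs in front of the rail with the hook crowns above it, and there's no contact force. I'll lower the rest of the way.

>>> carry_out --deltas '[{"angular":[0,0,0],"translation":[0,0,-0.01],"hand":0},{"angular":[0,0,0],"translation":[0,0,-0.02],"hand":0},{"angular":[0,0,0],"translation":[0,0,-0.03],"hand":0},{"angular":[0,0,0],"translation":[0,0,-0.04],"hand":0},{"angular":[0,0,0],"translation":[0,0,-0.05],"hand":0},{"angular":[0,0,0],"translation":[0,0,-0.058],"hand":0},{"angular":[0,0,0],"translation":[0,0,-0.062],"hand":0},{"angular":[0,0,0],"translation":[0,0,-0.062],"hand":0}]'

```text
time_s: 9.3
tcp_pos: [0.5604, 0.0036, 0.1163]
tool_rot: [-0.034, -3.141, 0.0]
wrist_force: [0.3, 0.3, -1.4]
grip_width: 0.0096
grip_force: 30.0
```

>>> carry_out --deltas '[{"angular":[0,0,0],"translation":[0,0,-0.003],"hand":0},{"angular":[0,0,0],"translation":[0,0,-0.005],"hand":0},{"angular":[0,0,0],"translation":[0,0,-0.005],"hand":0},{"angular":[0,0,0],"translation":[0,0,-0.005],"hand":0.4},{"angular":[0,0,0],"translation":[0,0,-0.005],"hand":0.4},{"angular":[0,0,0],"translation":[0,0,-0.005],"hand":0.4},{"angular":[0,0,0],"translation":[0,0,-0.005],"hand":0.4},{"angular":[0,0,0],"translation":[0,0,-0.005],"hand":0.4},{"angular":[0,0,0],"translation":[0,0,-0.005],"hand":0.4},{"angular":[0,0,0],"translation":[0,0,-0.005],"hand":0.4},{"angular":[0,0,0],"translation":[0,0,-0.005],"hand":0.4}]'

```text
time_s: 10.4
tcp_pos: [0.5605, 0.0036, 0.1146]
tool_rot: [-0.034, -3.141, -0.0]
wrist_force: [0.7, -0.4, -1.4]
grip_width: 0.0344
grip_force: 0.0
```

```bash
cat > look.py <<'E'
from h import *
import sys
s=manip.get_state();print(s["time_s"],s["tcp_pos"],s["wrist_force"],s["grip_width"])
im,d,W,c=cloud("scene")
cv2.imwrite(f"pics/{sys.argv[1]}.png",cv2.resize(im[120:220,195:330],(800,592),interpolation=cv2.INTER_CUBIC)[...,::-1])
a=np.radians(-1.05);R=np.array([[np.cos(a),-np.sin(a)],[np.sin(a),np.cos(a)]])
L=(W[...,:2]-[.587,-.0919])@R*1000; zz=W[...,2]*1000
# plate front: just ahead of rail, below it
m=(L[...,0]>-22)&(L[...,0]<-5)&(abs(L[...,1])<170)&(zz>47)&(zz<105)&(zz>0)
m=big(m); A=np.c_[zz[m]-50,np.ones(m.sum())]
print("plate n",m.sum(),"x@z50, slope",np.linalg.lstsq(A,L[m][:,0],rcond=None)[0].round(3),"y 1..99",np.percentile(L[m][:,1],[1,50,99]).round(1),"zmin",np.sort(zz[m])[:6].round(1))
for lo,hi in ((47,65),(85,105)):
    k=m&(zz>lo)&(zz<hi); print(lo,np.polyfit(L[k][:,1],L[k][:,0],1).round(3),np.median(L[k],0).round(1),np.percentile(L[k][:,1],[2,98]).round(1))
k=(L[...,0]>-12)&(L[...,0]<12)&(L[...,1]>35)&(L[...,1]<170)&(zz>151.5)&(zz<175); print("crown z",k.sum(),np.percentile(zz[k],[50,90]).round(1) if k.any() else "", np.percentile(L[k][:,1],[5,95]).round(1) if k.any() else "")
E
python3 look.py s4
```

```text
10.4 [0.5605373  0.00360762 0.11455416] [ 0.71734408 -0.40476258 -1.43870059] 0.034360317599209565
plate n 388 x@z50, slope [-0.072 -6.754] y 1..99 [ 63.7 101.5 131.7] zmin [47.7 48.5 48.9 49.4 50.3 50.3]
47 [ 0.016 -8.959] [-7.3 99. ] [ 64.2 130. ]
85 [-4.0e-03 -9.6e+00] [ -9.9 108.4] [ 73.4 131.7]
crown z 13 [152.2 152.6] [ 67.6 131.1]
```

View pics/s4.png

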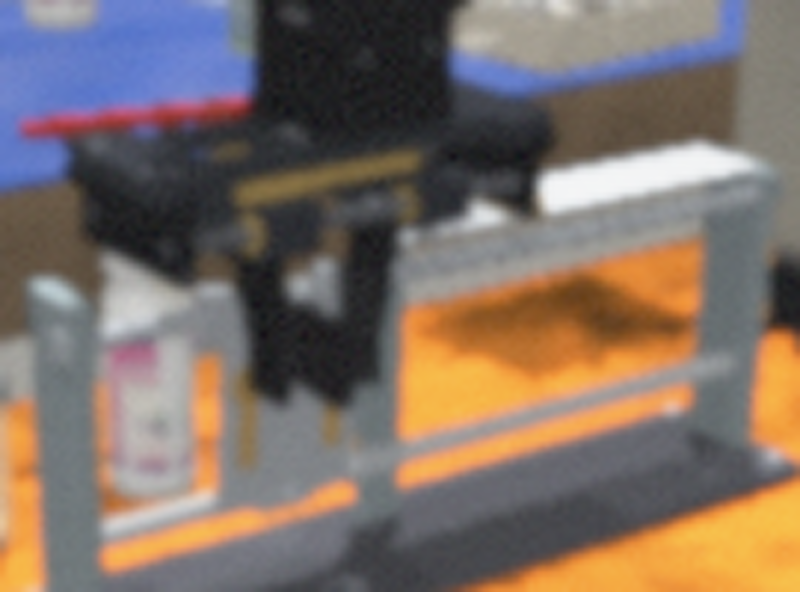

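The carrier hangs released on both hooks at stand y of about 97. Its tilt is about 0.07 rad, its underside is at about 48 mm, and the tab sits free between the fingers. After a short wait I'll narrow the fingers to a loose cage and push along the rail.

>>> carry_out --deltas '[{"angular":[0,0,0],"translation":[0,0,0],"hand":0.4},{"angular":[0,0,0],"translation":[0,0,0],"hand":0.4},{"angular":[0,0,0],"translation":[0,0,0],"hand":0.4},{"angular":[0,0,0],"translation":[0,0,0],"hand":0.2},{"angular":[0,0,0],"translation":[0,0,0],"hand":0.2},{"angular":[0,0,0],"translation":[0,0,0],"hand":0.2},{"angular":[0,0,0],"translation":[0,-0.005,0],"hand":0.2},{"angular":[0,0,0],"translation":[0,-0.01,0],"hand":0.2},{"angular":[0,0,0],"translation":[-0.0003,-0.018,0],"hand":0.2},{"angular":[0,0,0],"translation":[-0.0005,-0.028,0],"hand":0.2},{"angular":[0,0,0],"translation":[-0.0007,-0.039,0],"hand":0.2},{"angular":[0,0,0],"translation":[-0.001,-0.05,0],"hand":0.2}]'

```text
time_s: 11.65
tcp_pos: [0.5607, -0.0165, 0.1149]
tool_rot: [0.033, 3.14, 0.001]
wrist_force: [0.8, 1.9, 0.4]
grip_width: 0.0172
grip_force: 1.0
```

>>> carry_out --deltas '[{"angular":[0,0,0],"translation":[-0.0003,-0.015,0],"hand":0.2},{"angular":[0,0,0],"translation":[-0.0006,-0.03,0],"hand":0.2},{"angular":[0,0,0],"translation":[-0.0009,-0.045,0],"hand":0.2},{"angular":[0,0,0],"translation":[-0.0011,-0.06,0],"hand":0.2},{"angular":[0,0,0],"translation":[-0.0014,-0.075,0],"hand":0.2},{"angular":[0,0,0],"translation":[-0.0017,-0.09,0],"hand":0.2},{"angular":[0,0,0],"translation":[-0.002,-0.105,0],"hand":0.2},{"angular":[0,0,0],"translation":[-0.0022,-0.12,0],"hand":0.2},{"angular":[0,0,0],"translation":[-0.0025,-0.135,0],"hand":0.2},{"angular":[0,0,0],"translation":[-0.0027,-0.15,0],"hand":0.2}]'

```text
time_s: 12.65
tcp_pos: [0.559, -0.0768, 0.1145]
tool_rot: [-0.034, -3.141, -0.0]
wrist_force: [1.6, 2.1, 1.9]
grip_width: 0.0177
grip_force: 1.0
```

>>> carry_out --deltas '[{"angular":[0,0,0],"translation":[-0.0003,-0.015,0],"hand":0.2},{"angular":[0,0,0],"translation":[-0.0006,-0.03,0],"hand":0.2},{"angular":[0,0,0],"translation":[-0.0009,-0.045,0],"hand":0.2},{"angular":[0,0,0],"translation":[-0.0011,-0.06,0],"hand":0.2},{"angular":[0,0,0],"translation":[-0.0014,-0.075,0],"hand":0.2},{"angular":[0,0,0],"translation":[-0.0017,-0.09,0],"hand":0.2},{"angular":[0,0,0],"translation":[-0.002,-0.105,0],"hand":0.2},{"angular":[0,0,0],"translation":[-0.0022,-0.118,0],"hand":0.2},{"angular":[0,0,0],"translation":[-0.0025,-0.128,0],"hand":0.2},{"angular":[0,0,0],"translation":[-0.0025,-0.135,0],"hand":0.2},{"angular":[0,0,0],"translation":[-0.0025,-0.1405,0],"hand":0.2},{"angular":[0,0,0],"translation":[-0.0025,-0.1405,0],"hand":0.2}]'

```text
time_s: 13.85
tcp_pos: [0.5579, -0.133, 0.1146]
tool_rot: [-0.034, -3.141, 0.0]
wrist_force: [0.4, 0.6, 0.0]
grip_width: 0.0174
grip_force: 0.3
```

>>> carry_out --deltas '[{"angular":[0,0,0],"translation":[0,0.003,0],"hand":0.2},{"angular":[0,0,0],"translation":[0,0.006,0],"hand":0.25},{"angular":[0,0,0],"translation":[0,0.009,0],"hand":0.4},{"angular":[0,0,0],"translation":[0,0.009,0],"hand":0.4},{"angular":[0,0,0],"translation":[0,0.009,0],"hand":0.4},{"angular":[0,0,0],"translation":[0,0.009,0],"hand":0.4},{"angular":[0,0,0],"translation":[0,0.009,0],"hand":0.4}]'

```text
time_s: 14.55
tcp_pos: [0.5581, -0.1291, 0.1146]
tool_rot: [0.034, 3.141, -0.0]
wrist_force: [0.4, 0.3, 0.0]
grip_width: 0.0343
grip_force: 0.0
```

```bash
python3 look.py s5
```

```text
14.55 [ 0.55807313 -0.12906024  0.11459171] [0.40498683 0.3331437  0.04669731] 0.034264455813265905
plate n 298 x@z50, slope [-0.045 -7.74 ] y 1..99 [-67.7 -29.9  -0.6] zmin [49.7 49.8 50.6 51.1 51.1 51.1]
47 [ -0.063 -10.265] [ -8.4 -30.7] [-65.   -1.8]
85 [ -0.069 -11.819] [ -9.6 -27.7] [-60.5  -1. ]
crown z 0
```

The carrier is near y = -35 mm against the pointer's -37.5. I'll lift clear, retreat, and check from above.

>>> carry_out --deltas '[{"angular":[0,0,0],"translation":[0,0,0.02],"hand":0.4},{"angular":[0,0,0],"translation":[0,0,0.06],"hand":0.4},{"angular":[0,0,0],"translation":[0,0,0.12],"hand":0.4},{"angular":[0,0,0],"translation":[0,0,0.19],"hand":0.4},{"angular":[0,0,0],"translation":[0,0,0.26],"hand":0.4},{"angular":[0,0,0],"translation":[0,0.05,0.3],"hand":0.4},{"angular":[0,0,0],"translation":[0,0.15,0.32],"hand":0.4},{"angular":[0,0,0],"translation":[0,0.25,0.32],"hand":0.4},{"angular":[0,0,0],"translation":[0,0.35,0.32],"hand":0.4},{"angular":[0,0,0],"translation":[0,0.45,0.32],"hand":0.4},{"angular":[0,0,0],"translation":[0,0.55,0.32],"hand":0.4},{"angular":[0,0,0],"translation":[0,0.6,0.32],"hand":0.4}]'

```text
time_s: 15.8
tcp_pos: [0.5576, 0.1156, 0.2433]
tool_rot: [0.026, 3.141, 0.003]
wrist_force: [0.2, 0.3, -0.2]
grip_width: 0.0345
grip_force: 0.0
```

```bash
python3 look.py s6
python3 - <<'E'
from h import *
im,d,W,c=cloud("top"); hsv=cv2.cvtColor(im,cv2.COLOR_RGB2HSV);S,V=hsv[...,1].astype(int),hsv[...,2].astype(int)
v,u=np.mgrid[:384,:512];box=lambda a,b,cc,e:(u>=a)&(u<b)&(v>=cc)&(v<e)
Z=W[...,2]
print("pointer",mrect(big(box(305,340,145,178)&(S>110)),.166,c))
m=big(box(295,345,160,200)&(V<60)&(Z>.10)&(Z<.165)); print("tab",m.sum(),mrect(m,.150,c),np.nanmedian(W[m],0))
cv2.imwrite("pics/t6.png",cv2.resize(im[135:215,270:370],(750,600),interpolation=cv2.INTER_CUBIC)[...,::-1])
E
```

```text
15.8 [0.55757201 0.11564001 0.24325665] [ 0.20855036  0.33483944 -0.19006902] 0.03453594319876384
plate n 302 x@z50, slope [-0.035 -7.972] y 1..99 [-68.4 -29.9   0.3] zmin [49.  49.  49.2 50.  50.4 50.9]
47 [ -0.076 -10.81 ] [ -8.5 -30.1] [-61.8  -1.7]
85 [ -0.073 -11.866] [ -9.6 -29.8] [-60.8  -0.8]
crown z 0  
pointer (array([ 628.3, -132.6]), array([ 628.3, -132.6]), array([71.5,  6.5]), 89.88)
tab 119 (array([ 551. , -127.8]), array([ 552.2, -128.3]), array([41. , 14.3]), 3.05) [ 0.55133428 -0.12806653  0.1479164 ]
```

View pics/t6.png

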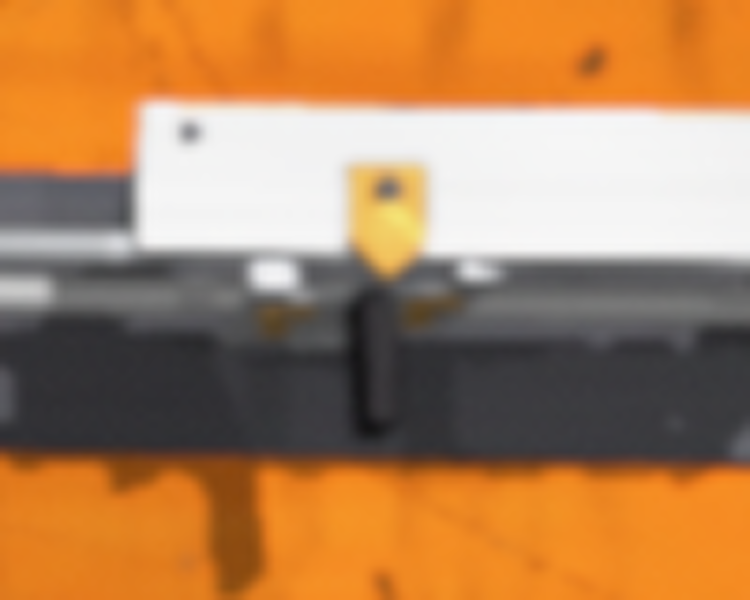

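The top view shows the tab, with its top face at about (376,360), under the pointer tip at (388,275). That is an offset of roughly 1–3 mm, inside the 8 mm limit. The yaw is about 0.07 rad, the carrier is at rest, and the arm is clear. I'll hand it in.

```bash
python3 -c "
from bench import workorder
print(workorder.sign_off())"
```

```text
the job is handed in; nothing more can be done
None
```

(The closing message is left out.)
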